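# Close the fragment case and draw out its carrying handle

## Robot

A 6-joint arm with a two-finger parallel gripper is mounted at the origin on the work surface. World frame = base frame: x ahead of the robot, y to its left, z up, the work surface at z = 0. Lengths are in m, angles in degrees, forces in N, time in s.
With the tool pointing down it reaches from about 0.3 to 0.75 m from the base axis. Payload 8.5 kg.
Tool frame: the origin (TCP) lies midway between the tips of the shut fingers; the grasp point (between the pads) lies 19 mm behind it; z points along the fingers, y is the direction in which the jaws open and shut (so a half turn about z gives the same grasp; the last joint's range is limited). The gripper opens to 85 mm and grips with 20 to 120 N. Pads are 22 mm wide; open, the fingers measure 114 mm over their backs; the gripper's body (76 mm by 85 mm) begins 54 mm behind the grasp point. The pads swing forward as they close: fully open they stand 13 mm farther back than shut.
Start: joints at [-80.575, 21.807, 74.336, -0, 83.858, -12.336], TCP at [0.204, -0.511, 0.231] pointing down, gripper open.
Joint ranges: [-178.18, 178.18], [-50.72, 133.34], [12.68, 142.11], [-81.47, 261.47], [9.98, 163.14], [-165.26, 165.26]. Speed limits (degrees/s): [136.94, 136.94, 180, 180, 180, 180].

## Interface

Orientations are given as a 3x3 rotation matrix whose columns are the frame's x, y, z axes.
In Python, from rig import env, viewer, ticket gives the robot as it stands. The module is installed in compiled form; this text tells all that it offers.
- The arm moves only by the shell command python3 -m pendant 'ROWS' [FORCE]. ROWS is JSON, a list of rows, each a list of 3 entries, a list of its own where there are three numbers: the shift along the world's x, y, z in mm, then the turn about the world's z in rad, then the opening, from -1 (shut) to 1 (fully open). A call has 1 to 12 rows; each row shifts and turns the pose as measured when the row begins; what a row does not reach is not made up. A row lasts 1/8 s, in which the tool goes at most 62.5 mm and 10.7 degrees, less where a joint would pass 70% of its speed; a pose out of reach is approached as far as the arm can. A call with a gripper value outside its range is refused whole. The fingers move at their own pace and stop on an object; FORCE is the grip in N (left out, the last holds). Time passes only in rows, so rows that do not move let the fingers close. It gives the time, the measured TCP pose, the force and the opening at its end, in the units of the state.
- env.observe(): the state, without advancing time (a new reading comes with each control period).
- viewer.get_image(name): name is "side" or "top" or "wrist"; returns (picture, depth): 384x512x3 uint8, red, green, blue; 384x512 float32, m along the optical axis (not along the pixel's ray), 0 where there is no reading.
- viewer.camera_params(name): a dict with "fx", "fy", "cx", "cy" (pixels), "rvec" (rotation vector, rad) and "tvec" (3), from world to camera coordinates, as OpenCV has them; the wrist camera has in their place "T_tool_cam" (4x4, takes a point from camera to tool coordinates, whose origin is the TCP and whose axes are the flange's). Camera axes: x right, y down, z forward; pixel columns grow to the right and rows downward; lengths in m; the calibration is good to about 2 mm. The wrist camera is an equidistant fisheye: a pixel r from the principal point sees the ray r / f radians off the axis. A picture is of the moment at which its call begins: read the wrist's pose just before it. camera_params takes no time and is no camera call.
- ticket.close_job(): hands the job in, once; it reports no verdict.
The state is a dict: "time_s": time; "q": joint angles; "qvel": joint speeds; "joint_efforts": joint torques, N m; "position": TCP position; "tool_rot": TCP orientation; "ft_force": force on the tool from outside, world axes, zero at the start; "wrist_torque": the same for the moment, N m; "grip_width": finger opening in m.
Only numpy, scipy, OpenCV 4.12 (cv2) and the standard library are available. Lean on these libraries where they do the work, as an engineer would, in place of code of your own. Each camera call takes 0.05 s, during which the arm holds its last target. There are 200 camera calls.

## Task

Close the case of wall-painting fragments for carrying: fold its short pale flap down flat first, then the longer blue flap down flat over it. With both closed, push the red button so that the yellow handle pops up, then pull the handle straight up, past its first catch, as far as its second stop where it goes no further. Finish while still holding the handle there in the gripper - do not let go - and leave the jar, the brush and the foam offcut where they are.

Things in the scene. Friction and masses are not known exactly. Their poses are not given: they have to be found in the camera images.
- case: Grey case fixed to the table, 200 (x) by 240 (y) mm, rim 130 mm high, open on top, with painted fragments on white foam inside. Origin: centre of its underside; z up, +x towards its handle, +y towards its pale flap. A black handle housing 32 (x) by 236 (y) mm, top 150 mm high, stands on its +x end: centred at case x = 116 mm. It stands turned by up to 0.3 rad.
- inner_flap (a joint): Angle (rad) of the short pale flap: 0 lying flat shut, 1.57 upright, up to 2.3 leaning outwards. It is a stiff board 186 (case x) by 110 mm, 4 mm thick, hinged along case x at the rim of the +y side. The hinge is slightly stiff (0.06 N m): the flap stays where it is left, and has to be pushed all the way down. It must be shut before the blue flap, which lies over it.
- outer_flap (a joint): Angle (rad) of the longer blue flap with a white edge stripe: 0 lying flat shut, 1.57 upright, up to 2.3 leaning outwards. 186 (case x) by 140 mm, 4 mm thick, hinged along case x at the rim of the -y side, same stiffness; when shut its top face is 139 mm above the table, 5 mm above that of the pale flap, overlapping its edge by 10 mm.
- inner_hinge (a point): Middle of the pale flap's hinge line: case (-4, 120, 132) mm. Axes as the case.
- inner_flap_edge (a point): Middle of the pale flap's free edge, 110 mm from its hinge; turns with the flap.
- outer_hinge (a point): Middle of the blue flap's hinge line: case (-4, -120, 137) mm. Axes as the case.
- outer_flap_edge (a point): Middle of the blue flap's free edge, 140 mm from its hinge; turns with the flap.
- release (a joint): Travel (m) of the red button: 0 out, 0.006 fully pressed (5 N); it springs back when let go. While the handle is down it is locked; pressing the button 4 mm or more frees it and a spring lifts it about 30 mm, after which the button is no longer needed.
- release_top (a point): Centre of the red button's top, 22 mm in diameter, facing up, 172 mm above the table at case (116, 97) mm, on a black collar 38 mm wide on the housing.
- pull_handle (a joint): How far (m) the handle is drawn up: 0 stowed and locked, about 0.03 popped up, first stop about 0.06 (a spring catch that takes about 3 to 7 N extra to pull past), second stop 0.120, the end of travel. Beyond 0.035 a spring draws it back with up to about 5 N, so at the second stop it must be held; let go, it springs back down to between the popped-up height and the first catch.
- grip_bar: Yellow grip bar of the handle, on two aluminium tubes 12 mm thick and 100 mm apart: 18 (case x) by 124 (case y) by 16 mm high. Origin at its centre, at case (116, 0) mm, 166 mm above the table when stowed, 196 mm popped up, 286 mm at the second stop. Take it from above with the fingers on its two long sides.
- pigment_jar: Loose jar with a white cap, 56 mm in diameter, 75 mm tall, standing beside the case. Bystander. Origin: centre of its underside.
- brush: Loose brush, 170 mm long, lying flat beside the case. Bystander. Origin at its underside.
- offcut: Loose white foam offcut with a sand-coloured top, 100 by 55 by 43 mm, lying beyond the brush on the case's -y side. Bystander. Origin: centre of its underside.

How it is judged (in metres and radians):
On the way, in this order (a step that is already met when the one before it is completed fails the run):
1. the pale flap is folded flat while the blue one is still up (value of joint inner_flap below 0.08 rad and value of joint outer_flap above 0.5 rad), for 0.2 s.
2. the blue flap is folded flat over it, the handle still stowed (value of joint each of inner_flap, outer_flap below 0.08 rad and value of joint pull_handle below 0.01 m), for 0.2 s.
3. the handle, freed by the red button, pops up (value of joint each of inner_flap, outer_flap below 0.08 rad and value of joint pull_handle above 0.012 m), for 0.1 s.
4. the handle is drawn up to its second stop and held by the gripper (value of joint pull_handle above 0.114 m and contact force between the fingers and grip_bar above 1 N), for 0.3 s.
At the end, for the whole second after the job is handed in: Both flaps lie flat (within 0.08 rad), the handle is at its second stop (drawn up more than 114 of 120 mm), still, and held there by the fingers (more than 1 N on the grip bar); jar, brush and offcut are within 30 mm of where they were (all of step 4 and value of joint each of inner_flap, outer_flap below 0.08 rad and velocity of joint pull_handle between -0.02 and 0.02 m/s and distance of each of pigment_jar, brush, offcut from where it was at the start of the episode below 0.03 m); the arm keeps its last pose, push and grip.
It fails at once if the jar, the brush or the offcut is shoved away (more than 30 mm) (distance of any of pigment_jar, brush, offcut from where it was at the start of the episode above 0.03 m).
It also fails if it takes over 61 s, if anything falls off the work surface, if the arm or the gripper's body presses on something with over 40 N, if the wrist force passes 120 N, or if a joint passes its speed limit or range.

## Working session

There is one attempt and no reset: what is moved stays moved. The work goes in short steps, Python scripts to look and compute and a shell command to move; the robot and the scene stay as the last step left them, time stands still between calls to the robot, and variables do not carry over. Pictures are saved under pics/ and viewed, about 8 in all and at most 12, crops included, and the job is handed in when it is done.

```bash
mkdir -p pics; cat > h.py <<'E'
import numpy as np,cv2
from rig import env,viewer,ticket
def pts(name):
    im,d=viewer.get_image(name);p=viewer.camera_params(name)
    R=cv2.Rodrigues(np.array(p['rvec'],float))[0];t=np.array(p['tvec'],float).ravel()
    v,u=np.mgrid[:384,:512]
    c=np.stack([(u-p['cx'])/p['fx']*d,(v-p['cy'])/p['fy']*d,d],-1)
    w=(c-t)@R
    w[d==0]=np.nan
    return im,w
def save(n,im): cv2.imwrite('pics/'+n+'.png',im[...,::-1])
E
python3 - <<'E'
from h import *
s=env.observe();print(s['time_s'],s['position'],s['tool_rot'],s['ft_force'],s['grip_width'])
a,w=pts('side');b,w2=pts('top');np.savez('first',a=a,w=w,b=b,w2=w2)
save('both',cv2.resize(np.vstack([a,b]),(800,1200))[:, :]) 
save('side0',a);save('top0',b)
for n in('side','top'):
  p=viewer.camera_params(n);R=cv2.Rodrigues(np.array(p['rvec'],float))[0];print(n,-R.T@np.array(p['tvec']).ravel(),R[2])
E
```

```text
0.0 [ 0.20385892 -0.51049408  0.23067855] [[ 9.28730450e-01  3.70755581e-01 -2.25145335e-04]
 [ 3.70755478e-01 -9.28729264e-01  1.52617808e-03]
 [ 3.56739977e-04 -1.50088192e-03 -9.99998810e-01]] [-0.51334524 -0.39950481  0.36944676] 0.08533623411440568
side [0.33983635 0.99721883 0.73639433] [ 0.18858969 -0.83194408 -0.52182659]
top [ 0.48063435 -0.02049171  1.17903817] [ 0.07508296  0.02206405 -0.99693316]
```

View pics/side0.png

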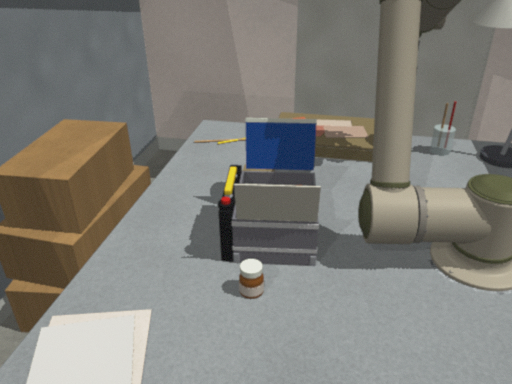

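View pics/top0.png

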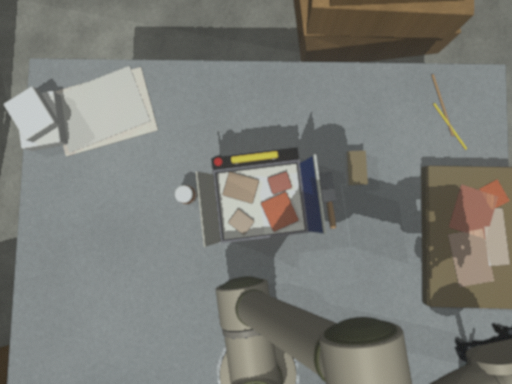

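The top view shows the red button at (217,161), the yellow bar at (255,157), the pale flap at (208,208), the blue flap at (313,195), the jar at (184,195), the brush at (332,212) and the offcut at (357,167). Both flaps lean slightly outward. Next I'll measure these.

```bash
python3 - <<'E'
from h import *
z=np.load('first.npz');b,w2,a,w=z['b'],z['w2'],z['a'],z['w']
H=cv2.cvtColor(b,cv2.COLOR_RGB2HSV);Hs=cv2.cvtColor(a,cv2.COLOR_RGB2HSV)
def sel(m,W): 
    q=W[m];return q[~np.isnan(q).any(1)]
yel=(H[...,0]>20)&(H[...,0]<35)&(H[...,1]>180)&(H[...,2]>120)
q=sel(yel,w2);q=q[(q[:,2]>.14)&(q[:,2]<.2)];r=cv2.minAreaRect((q[:,:2]*1000).astype(np.float32));print('bar',len(q),np.median(q,0),r)
red=((H[...,0]<6)|(H[...,0]>174))&(H[...,1]>170);q=sel(red,w2);q=q[(q[:,2]>.155)];print('button',len(q),q.mean(0))
B=np.array(r[0])/1000; R=q.mean(0)[:2]
d=R-B;yh=np.array([-0,1]);ax=np.array(cv2.fitLine((sel(yel,w2)[:,:2][(np.abs(sel(yel,w2)[:,2]-.17)<.03)]).astype(np.float32),cv2.DIST_L2,0,.01,.01)).ravel()[:2]
print('axis bar',ax,'button-bar',np.linalg.norm(d),d/np.linalg.norm(d))
Y=d/np.linalg.norm(d);X=np.array([Y[1],-Y[0]])
C=B-.116*X;print('case',C,'yaw',np.arctan2(X[1],X[0]))
def case(W): return np.stack([(W[...,:2]-C)@X,(W[...,:2]-C)@Y,W[...,2]],-1)
for nm,W,HH in(('top',w2,H),('side',w,Hs)):
    c=case(W)
    blue=(HH[...,0]>100)&(HH[...,0]<130)&(HH[...,1]>120)
    q=sel(blue,c);q=q[(abs(q[:,0])<.12)&(q[:,2]>.13)&(q[:,1]<-.09)&(q[:,1]>-.26)]
    print(nm,'blue',len(q),np.percentile(q,[1,50,99],axis=0).round(3).tolist(),'fit angle',np.degrees(np.median(np.arctan2(q[:,2]-.137,q[:,1]+.12)[q[:,2]>.2])))
    m=(abs(c[...,0])<.09)&(c[...,2]>.15)&(c[...,1]>.09)&(c[...,1]<.26);q=c[m]
    print(nm,'pale',len(q),np.percentile(q,[1,50,99],axis=0).round(3).tolist(),'ang',np.degrees(np.median(np.arctan2(q[:,2]-.132,q[:,1]-.12)[q[:,2]>.19])))
c=case(w2)
for nm,(u,v) in dict(jar=(184,195),brush=(332,212),off=(357,167)).items(): print(nm,w2[v,u],c[v,u])
E
```

```text
bar 0 [nan nan nan] ((0.0, 0.0), (0.0, 0.0), 0.0)
button 0 [nan nan nan]
  return _methods._mean(a, axis=axis, dtype=dtype,
  ret = um.true_divide(
<stdin>:8: RuntimeWarning: Mean of empty slice.
<stdin>:9: RuntimeWarning: Mean of empty slice.
Traceback (most recent call last):
cv2.error: OpenCV(4.12.0) /io/opencv/modules/imgproc/src/linefit.cpp:50: error: (-215:Assertion failed) count > 0 in function 'fitLine2D_wods'
```

```bash
python3 - <<'E'
from h import *
z=np.load('first.npz');b,w2,a,w=z['b'],z['w2'],z['a'],z['w']
for u,v in((255,157),(217,161),(314,190),(207,210),(100,200),(262,175)): 
  print(u,v,cv2.cvtColor(b[v:v+1,u:u+1],cv2.COLOR_RGB2HSV).ravel(),w2[v,u])
for u,v in((231,183),(226,200),(280,146),(277,202),(251,265)): print('side',u,v,cv2.cvtColor(a[v:v+1,u:u+1],cv2.COLOR_RGB2HSV).ravel(),w[v,u])
print(viewer.camera_params('top'))
E
```

```text
255 157 [ 29 149 195] [0.61893824 0.0156939  0.17663069]
217 161 [  1 163 171] [0.60698832 0.1157638  0.17342355]
314 190 [116  79  68] [ 0.53153846 -0.13141321  0.2449893 ]
207 210 [30 13 95] [0.47780301 0.13391784 0.20062258]
100 200 [ 90  14 142] [0.50115587 0.49705475 0.0013177 ]
262 175 [ 38  10 199] [ 0.57904307 -0.00229962  0.09782986]
side 231 183 [ 27 195 232] [0.61103236 0.04613442 0.17471335]
side 226 200 [  0 204 199] [0.6034921  0.12028943 0.17190287]
side 280 146 [110 177  92] [ 0.52067117 -0.13103488  0.20037212]
side 277 202 [19 29 97] [0.48249674 0.13211848 0.18878837]
side 251 265 [ 40  10 232] [0.52298407 0.22129044 0.07488491]
{'fx': 385.13003766569034, 'fy': 385.13003766569034, 'cx': 259.842003349209, 'cy': 180.96613347439322, 'rvec': array([ 2.19405349, -2.15111231,  0.05872695]), 'tvec': array([-0.00609398,  0.56781064,  1.13978693])}
```

```bash
cat > m.py <<'E'
from h import *
z=np.load('first.npz');b,w2,a,w=z['b'],z['w2'],z['a'],z['w']
H=cv2.cvtColor(b,cv2.COLOR_RGB2HSV);Hs=cv2.cvtColor(a,cv2.COLOR_RGB2HSV)
def sel(m,W): 
    q=W[m];return q[~np.isnan(q).any(1)]
def bar(H,W):
    q=sel((H[...,0]>22)&(H[...,0]<34)&(H[...,1]>110),W);q=q[(q[:,2]>.165)&(q[:,2]<.19)&(abs(q[:,1])<.15)]
    r=cv2.minAreaRect((q[:,:2]*1000).astype(np.float32));l=cv2.fitLine(q[:,:2].astype(np.float32),cv2.DIST_L2,0,.01,.01).ravel()
    k=sel(((H[...,0]<8)|(H[...,0]>172))&(H[...,1]>130),W);k=k[(k[:,2]>.163)&(k[:,2]<.18)&(k[:,1]<.2)&(k[:,1]>.05)]
    print('bar',len(q),np.median(q,0),r,'axis',l,'btn',len(k),np.median(k,0))
    return np.array(r[0])/1000,np.median(k,0)[:2]
B,R=bar(H,w2);B2,R2=bar(Hs,w)
Y=(R-B)/np.linalg.norm(R-B);X=np.array([Y[1],-Y[0]])
print('d',np.linalg.norm(R-B),np.linalg.norm(R2-B2))
C=B-.116*X;print('case',C,'yaw',np.arctan2(X[1],X[0]))
def case(W): return np.stack([(W[...,:2]-C)@X,(W[...,:2]-C)@Y,W[...,2]],-1)
E
cat > m2.py <<'E'
from m import *
for nm,W,HH in(('top',w2,H),('side',w,Hs)):
    c=case(W)
    for s,hz in((-1,.137),(1,.132)):
        m=(abs(c[...,0]+.004)<.09)&(c[...,2]>.155)&(c[...,1]*s>.06)&(c[...,1]*s<.26);q=c[m]
        if len(q)<5: continue
        t=np.arctan2(q[:,2]-hz,.12-q[:,1]*s);rr=np.hypot(q[:,2]-hz,.12-q[:,1]*s)
        print(nm,s,len(q),'ang',np.degrees(np.median(t[rr>.05])),'rmax',np.percentile(rr,98),'pts',np.percentile(q,[1,99],axis=0).round(3).tolist())
    q=c[(c[...,2]>.01)&(c[...,2]<.1)&(abs(c[...,0])<.2)&(c[...,1]<-.15)&(c[...,1]>-.35)];print('obst -y',np.percentile(q,[1,99],axis=0).round(3).tolist()) if len(q) else 0
    q=c[(c[...,2]>.03)&(c[...,2]<.1)&(abs(c[...,0])<.2)&(c[...,1]>.14)&(c[...,1]<.35)];print('jar',np.percentile(q,[1,99],axis=0).round(3).tolist()) if len(q) else 0
E
python3 m2.py
```

```text
bar 320 [0.62084317 0.01857295 0.1747466 ] ((621.1766967773438, 18.67623519897461), (17.125629425048828, 122.87049102783203), 8.05744457244873) axis [ 0.1434722  -0.98965436  0.6206827   0.01876453] btn 50 [0.6068548  0.11366394 0.17255673]
bar 199 [0.61812054 0.03100867 0.17345958] ((620.28466796875, 19.90821075439453), (18.326234817504883, 119.62618255615234), 8.174473762512207) axis [ 0.13436075 -0.99093246  0.6185571   0.02666336] btn 61 [0.60568866 0.11797878 0.17001969]
d 0.0960613362591046 0.09915079222682992
case [0.50647318 0.00138166] yaw 0.1496491134946426
top -1 1159 ang 97.96674921868419 rmax 0.14256648048117895 pts [[-0.092, -0.145, 0.157], [0.084, -0.12, 0.278]]
top 1 1030 ang 102.74559265737739 rmax 0.11277210840858329 pts [[-0.092, 0.124, 0.156], [0.084, 0.148, 0.242]]
obst -y [[-0.099, -0.322, 0.013], [0.112, -0.183, 0.048]]
jar [[0.024, 0.191, 0.033], [0.076, 0.24, 0.08]]
side -1 3028 ang 99.42633670716573 rmax 0.13912263193577626 pts [[-0.092, -0.146, 0.156], [0.086, -0.121, 0.275]]
side 1 2343 ang 103.76248631084519 rmax 0.1100504095595166 pts [[-0.092, 0.125, 0.156], [0.084, 0.147, 0.24]]
obst -y [[0.013, -0.323, 0.04], [0.112, -0.283, 0.046]]
jar [[0.023, 0.194, 0.03], [0.076, 0.245, 0.077]]
```

```bash
python3 -m pendant '[[[0,0,60],0,-1],[[22,56,50],0.11,-1],[[22,56,20],0.11,-1],[[22,56,0],0.11,-1],[[22,56,0],0.11,-1],[[22,56,0],0.11,-1],[[22,56,0],0.11,-1],[[22,56,0],0.11,-1],[[22,56,0],0.11,-1],[[22,56,0],0.11,-1],[[22,56,0],0.11,-1],[[22,56,0],0.11,-1]]'
```

```text
time_s: 1.6
position: [0.443, 0.1129, 0.3511]
tool_rot: [[-0.051, 0.999, -0.008], [0.999, 0.051, 0.001], [0.002, -0.008, -1.0]]
ft_force: [0.6, -0.8, -0.0]
grip_width: -0.0002
```

```bash
python3 -m pendant '[[[20,50,0],0.09,-1],[[12,30,0],0,-1],[[0,0,-50],0,-1],[[0,0,-50],0,-1],[[0,0,-38],0,-1],[[0,0,0],0,-1]]'; python3 - <<'E'
from h import *
save('s1',pts('side')[0])
E
```

```text
time_s: 2.35
position: [0.4749, 0.2004, 0.2072]
tool_rot: [[-0.152, 0.988, -0.011], [0.988, 0.152, 0.0], [0.002, -0.011, -1.0]]
ft_force: [0.1, -0.1, 1.0]
grip_width: -0.0002
```

View pics/s1.png

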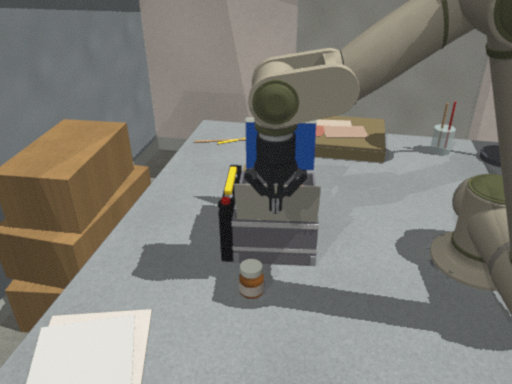

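The shut fingers (275,203) stand just outside the pale flap, clear of the jar (251,278). I'll sweep the flap along its arc.

```bash
python3 -m pendant '[[[5,-34,0],0,-1],[[5,-34,0],0,-1],[[3,-21,0],0,-1],[[3,-19,-6],0,-1],[[2,-17,-12],0,-1],[[2,-13,-16],0,-1],[[1,-9,-19],0,-1],[[0,-3,-14],0,-1],[[0,0,-8],0,-1],[[0,0,0],0,-1]]'
```

```text
time_s: 3.65
position: [0.504, 0.0449, 0.1461]
tool_rot: [[-0.153, 0.988, 0.019], [0.988, 0.153, 0.0], [-0.003, 0.019, -1.0]]
ft_force: [-0.3, -0.4, -0.0]
grip_width: 0.0002
```

```bash
python3 -m pendant '[[[0,0,-8],0,-1],[[0,0,-4],0,-1],[[0,0,-3],0,-1],[[0,0,0],0,-1]]'; python3 -m pendant '[[[0,0,-2],0,-1],[[0,0,0],0,-1]]'
```

```text
time_s: 4.15
position: [0.505, 0.0452, 0.1343]
tool_rot: [[-0.154, 0.988, 0.024], [0.988, 0.154, -0.001], [-0.005, 0.024, -1.0]]
ft_force: [0.3, 0.4, 0.2]
grip_width: -0.0001
time_s: 4.4
position: [0.5053, 0.0452, 0.1342]
tool_rot: [[-0.155, 0.988, 0.027], [0.988, 0.155, -0.002], [-0.006, 0.026, -1.0]]
ft_force: [0.7, -0.2, 1.3]
grip_width: 0.0002
```

```bash
python3 -m pendant '[[[0,0,-4],0,-1],[[0,0,-3],0,-1],[[0,0,-2],0,-1]]'; python3 -m pendant '[[[0,0,40],0,-1],[[0,0,50],0,-1],[[0,0,50],0,-1],[[0,0,50],0,-1]]'
python3 - <<'E'
from m import *
from h import pts
im,W=pts('top');save('t2',im);im,W2=pts('side')
for W in (W,W2):
  c=case(W);q=c[(abs(c[...,0]+.02)<.05)&(c[...,1]>.02)&(c[...,1]<.105)&(c[...,2]<.19)&(c[...,2]>.05)];print(len(q), q.mean(0) if len(q) else 0, np.polyfit(q[:,1],q[:,2],1) if len(q)>9 else 0)
E
```

```text
time_s: 4.78
position: [0.5057, 0.0453, 0.1338]
tool_rot: [[-0.156, 0.987, 0.035], [0.988, 0.157, -0.004], [-0.01, 0.034, -0.999]]
ft_force: [-8.9, 0.1, 20.3]
grip_width: 0.0003
time_s: 5.28
position: [0.5036, 0.0459, 0.3254]
tool_rot: [[-0.157, 0.987, 0.027], [0.988, 0.157, -0.003], [-0.007, 0.026, -1.0]]
ft_force: [0.8, 1.0, -0.0]
grip_width: 0.0002
bar 320 [0.62084317 0.01857295 0.1747466 ] ((621.1766967773438, 18.67623519897461), (17.125629425048828, 122.87049102783203), 8.05744457244873) axis [ 0.1434722  -0.98965436  0.6206827   0.01876453] btn 50 [0.6068548  0.11366394 0.17255673]
bar 199 [0.61812054 0.03100867 0.17345958] ((620.28466796875, 19.90821075439453), (18.326234817504883, 119.62618255615234), 8.174473762512207) axis [ 0.13436075 -0.99093246  0.6185571   0.02666336] btn 61 [0.60568866 0.11797878 0.17001969]
d 0.0960613362591046 0.09915079222682992
case [0.50647318 0.00138166] yaw 0.1496491134946426
27 [-0.06512531  0.09596177  0.13509308] [0.02885981 0.13232364]
790 [-0.01990669  0.06401332  0.13391906] [0.0001981  0.13390638]
```

```bash
python3 -m pendant '[[[0,0,45],0,-1],[[0,0,10],0,-1],[[6,-49,0],0,-1],[[6,-49,0],0,-1],[[6,-49,0],0,-1],[[6,-49,0],0,-1],[[5,-49,0],0,-1],[[0,0,0],0,-1]]'
```

```text
time_s: 6.38
position: [0.5342, -0.2061, 0.3744]
tool_rot: [[-0.16, 0.987, 0.024], [0.987, 0.16, 0.003], [-0.001, 0.025, -1.0]]
ft_force: [0.1, 0.4, -1.6]
grip_width: -0.0002
```

```bash
python3 -m pendant '[[[0,0,-50],0,-1],[[0,0,-50],0,-1],[[0,0,-36],0,-1],[[0,0,0],0,-1]]';  python3 -m pendant '[[[-5,38,0],0,-1],[[-5,38,0],0,-1],[[-4,26,-3],0,-1],[[-3,24,-9],0,-1],[[-3,21,-16],0,-1],[[-2,17,-20],0,-1],[[-1,11,-24],0,-1],[[0,3,-17],0,-1],[[0,0,-12],0,-1],[[0,0,0],0,-1]]'
```

```text
time_s: 6.88
position: [0.5332, -0.2033, 0.2312]
tool_rot: [[-0.161, 0.987, 0.021], [0.987, 0.161, 0.007], [0.003, 0.022, -1.0]]
ft_force: [0.7, -0.3, 0.4]
grip_width: -0.0001
time_s: 8.12
position: [0.5152, -0.018, 0.1426]
tool_rot: [[-0.166, 0.985, 0.046], [0.986, 0.166, -0.002], [-0.009, 0.045, -0.999]]
ft_force: [-0.4, -0.3, 0.4]
grip_width: 0.0
```

```bash
python3 -m pendant '[[[0,0,-6],0,-1],[[0,0,-4],0,-1],[[0,0,0],0,-1]]'
```

```text
time_s: 8.5
position: [0.5169, -0.0185, 0.14]
tool_rot: [[-0.166, 0.985, 0.055], [0.986, 0.166, -0.004], [-0.013, 0.054, -0.998]]
ft_force: [0.2, 0.1, -0.2]
grip_width: 0.0001
```

```bash
python3 -m pendant '[[[0,0,-4],0,-1],[[0,0,-3],0,-1],[[0,0,-3],0,-1]]'; python3 -m pendant '[[[0,0,40],0,-1],[[0,0,50],0,-1],[[0,0,50],0,-1],[[-30,0,0],0,-1],[[-40,0,0],0,-1],[[0,0,0],0,-1]]'
python3 - <<'E'
from m import *
from h import pts
im,W=pts('top');save('t3',im);im,W2=pts('side')
for W in (W,W2):
  c=case(W)
  for lo,hi in((-.1,.0),(.03,.105)):
    q=c[(c[...,0]>-.08)&(c[...,0]<.08)&(c[...,1]>lo)&(c[...,1]<hi)&(c[...,2]<.18)&(c[...,2]>.05)];print(len(q), q.mean(0) if len(q) else 0, np.polyfit(q[:,1],q[:,2],1) if len(q)>9 else 0)
E
```

```text
time_s: 8.88
position: [0.5179, -0.0186, 0.1385]
tool_rot: [[-0.166, 0.984, 0.065], [0.986, 0.167, -0.007], [-0.017, 0.062, -0.998]]
ft_force: [-13.3, 2.7, 31.4]
grip_width: 0.0
time_s: 9.62
position: [0.4466, -0.0197, 0.2837]
tool_rot: [[-0.164, 0.984, 0.068], [0.986, 0.165, -0.008], [-0.019, 0.066, -0.998]]
ft_force: [0.5, -0.2, 0.1]
grip_width: 0.0002
bar 320 [0.62084317 0.01857295 0.1747466 ] ((621.1766967773438, 18.67623519897461), (17.125629425048828, 122.87049102783203), 8.05744457244873) axis [ 0.1434722  -0.98965436  0.6206827   0.01876453] btn 50 [0.6068548  0.11366394 0.17255673]
bar 199 [0.61812054 0.03100867 0.17345958] ((620.28466796875, 19.90821075439453), (18.326234817504883, 119.62618255615234), 8.174473762512207) axis [ 0.13436075 -0.99093246  0.6185571   0.02666336] btn 61 [0.60568866 0.11797878 0.17001969]
d 0.0960613362591046 0.09915079222682992
case [0.50647318 0.00138166] yaw 0.1496491134946426
1744 [ 0.01269031 -0.05601099  0.14037588] [0.00065772 0.14041272]
1005 [0.02833307 0.0707206  0.13552509] [-0.00190872  0.13566008]
1153 [-0.00086398 -0.04802175  0.13895317] [0.00085063 0.13899402]
1117 [-0.00046814  0.06874551  0.13401632] [0.00042484 0.13398712]
```

View pics/t3.png

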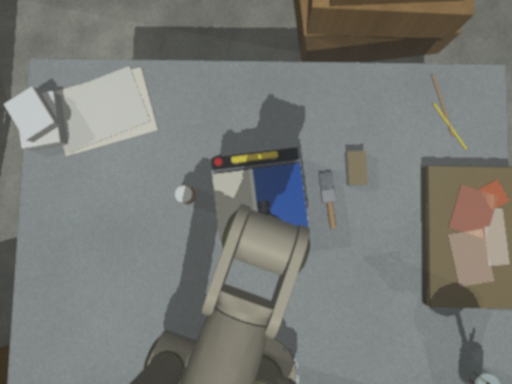

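Both flaps are measured flat, at 139 and 134 mm. In the picture the blue flap (280,190) lies over the pale one (235,190), and the bystanders have not moved. Next is the button.

```bash
python3 -m pendant '[[[40,34,0],0,-1],[[40,34,0],0,-1],[[40,34,0],0,-1],[[38,32,0],0,-1],[[0,0,0],0,-1]]'
```

```text
time_s: 10.35
position: [0.6158, 0.1184, 0.2792]
tool_rot: [[-0.162, 0.985, 0.067], [0.987, 0.163, -0.009], [-0.02, 0.065, -0.998]]
ft_force: [0.2, 0.0, -0.2]
grip_width: -0.0004
```

```bash
python3 -m pendant '[[[-4,-2,-45],0,-1],[[-3,-1,-35],0,-1],[[0,0,-12],0,-1],[[0,0,0],0,-1]]'; python3 - <<'E'
from h import *
save('s4',cv2.resize(pts('side')[0][130:290,160:360],(750,600)))
E
```

```text
time_s: 10.85
position: [0.6102, 0.1144, 0.1841]
tool_rot: [[-0.161, 0.985, 0.068], [0.987, 0.162, -0.009], [-0.02, 0.065, -0.998]]
ft_force: [0.3, 0.4, 0.2]
grip_width: -0.0002
```

View pics/s4.png

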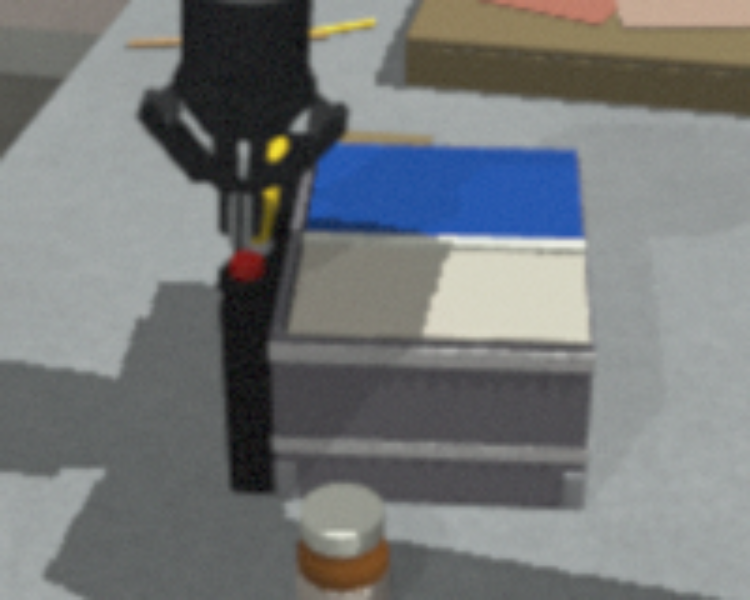

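The fingertips stand over the red button (247,265 in the crop), and both flaps are flat. Pressing now.

```bash
python3 -m pendant '[[[-2,0,-7],0,-1],[[0,0,-6],0,-1],[[0,0,-5],0,-1]]'; python3 -m pendant '[[[0,0,-4],0,-1],[[0,0,-2],0,-1]]'
```

```text
time_s: 11.28
position: [0.6096, 0.1143, 0.1692]
tool_rot: [[-0.161, 0.984, 0.075], [0.987, 0.162, -0.009], [-0.021, 0.073, -0.997]]
ft_force: [-1.1, -0.3, 3.8]
grip_width: -0.0001
time_s: 11.52
position: [0.6098, 0.1144, 0.1661]
tool_rot: [[-0.161, 0.984, 0.078], [0.987, 0.162, -0.01], [-0.022, 0.076, -0.997]]
ft_force: [-9.7, -0.2, 21.5]
grip_width: 0.0
```

```bash
python3 -m pendant '[[[0,0,40],0,-1],[[0,0,50],0,-1],[[0,0,40],0,-1],[[0,0,0],0,1]]'; python3 - <<'E'
from m import *
for n in('side','top'):
  im,W=pts(n);HH=cv2.cvtColor(im,cv2.COLOR_RGB2HSV)
  q=sel((HH[...,0]>22)&(HH[...,0]<34)&(HH[...,1]>110),W);q=q[(q[:,2]>.15)&(q[:,2]<.25)&(abs(q[:,1])<.12)]
  print(len(q),np.percentile(q,[2,50,98],axis=0),cv2.minAreaRect((q[:,:2]*1000).astype(np.float32)) )
E
```

```text
time_s: 12.02
position: [0.6092, 0.1144, 0.2993]
tool_rot: [[-0.161, 0.984, 0.078], [0.987, 0.163, -0.01], [-0.022, 0.075, -0.997]]
ft_force: [-0.9, -0.7, -0.1]
grip_width: 0.017
bar 320 [0.62084317 0.01857295 0.1747466 ] ((621.1766967773438, 18.67623519897461), (17.125629425048828, 122.87049102783203), 8.05744457244873) axis [ 0.1434722  -0.98965436  0.6206827   0.01876453] btn 50 [0.6068548  0.11366394 0.17255673]
bar 199 [0.61812054 0.03100867 0.17345958] ((620.28466796875, 19.90821075439453), (18.326234817504883, 119.62618255615234), 8.174473762512207) axis [ 0.13436075 -0.99093246  0.6185571   0.02666336] btn 61 [0.60568866 0.11797878 0.17001969]
d 0.0960613362591046 0.09915079222682992
case [0.50647318 0.00138166] yaw 0.1496491134946426
201 [[ 0.60472292 -0.03564658  0.19548325]
 [ 0.61718655  0.03115023  0.20547574]
 [ 0.63294768  0.07916557  0.20811419]] ((623.2620239257812, -3.1019515991210938), (17.853656768798828, 169.52322387695312), 9.16124439239502)
331 [[ 0.60855565 -0.04120803  0.15114845]
 [ 0.61995406  0.01469922  0.20658731]
 [ 0.63385994  0.07565844  0.21082252]] ((620.9474487304688, 16.15363311767578), (17.45398712158203, 126.67986297607422), 9.32093620300293)
```

```bash
python3 -m pendant '[[[5,-40,0],0,1],[[5,-35,0],0,1],[[4,-20,0],0,1],[[0,0,0],-0.02,1],[[0,0,0],0,1]]'; python3 - <<'E'
from h import *
im,_=viewer.get_image('wrist');save('w5',im)
E
```

```text
time_s: 12.75
position: [0.6213, 0.0186, 0.2887]
tool_rot: [[-0.142, 0.988, 0.06], [0.99, 0.143, -0.009], [-0.017, 0.058, -0.998]]
ft_force: [-0.2, -0.0, 0.6]
grip_width: 0.0855
```

View pics/w5.png

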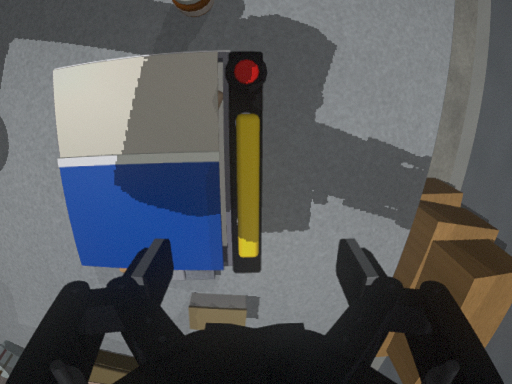

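The bar (column 248) lies midway between the fingers (155 and 355) and parallel to them. I'll descend, holding x and y.

```bash
python3 -m pendant '[[[0,0,-45],0,1],[[0,0,-40],0,1],[[0,0,-22],0,1],[[0,0,0],0,1]]'
```

```text
time_s: 13.3
position: [0.6207, 0.0232, 0.1799]
tool_rot: [[-0.148, 0.987, 0.063], [0.989, 0.149, -0.008], [-0.017, 0.061, -0.998]]
ft_force: [-0.1, -0.5, 1.3]
grip_width: 0.0856
```

```bash
python3 -m pendant '[[[1,-2,-2],0,1],[[0,0,0],0,-1],[[0,0,0],0,-1],[[0,0,0],0,-1],[[0,0,0],0,-1],[[0,0,0],0,-1],[[0,0,0],0,-1]]' 80
```

```text
time_s: 14.18
position: [0.6216, 0.0216, 0.1812]
tool_rot: [[-0.149, 0.987, 0.064], [0.989, 0.149, -0.009], [-0.019, 0.062, -0.998]]
ft_force: [-0.6, 0.2, 0.9]
grip_width: 0.017
```

```bash
python3 -m pendant '[[[0,0,10],0,-1],[[0,0,10],0,-1],[[0,0,10],0,-1],[[0,0,10],0,-1],[[0,0,10],0,-1],[[0,0,10],0,-1],[[0,0,10],0,-1],[[0,0,10],0,-1]]'
```

```text
time_s: 15.18
position: [0.6215, 0.0216, 0.2653]
tool_rot: [[-0.148, 0.987, 0.063], [0.989, 0.149, -0.009], [-0.018, 0.061, -0.998]]
ft_force: [3.4, 0.3, -5.0]
grip_width: 0.0167
```

```bash
python3 -m pendant '[[[0,0,4],0,-1],[[0,0,3],0,-1],[[0,0,2],0,-1],[[0,0,2],0,-1]]';python3 -m pendant '[[[0,0,2],0,-1],[[0,0,2],0,-1]]'
```

```text
time_s: 15.68
position: [0.6214, 0.0216, 0.2699]
tool_rot: [[-0.148, 0.988, 0.053], [0.989, 0.149, -0.007], [-0.014, 0.051, -0.999]]
ft_force: [4.2, 0.2, -14.9]
grip_width: 0.0168
time_s: 15.92
position: [0.6213, 0.0217, 0.2699]
tool_rot: [[-0.148, 0.988, 0.047], [0.989, 0.149, -0.005], [-0.012, 0.046, -0.999]]
ft_force: [5.3, 0.3, -16.9]
grip_width: 0.0165
```

```bash
python3 -m pendant '[[[0,0,1],0,-1],[[0,0,1],0,-1],[[0,0,1],0,-1],[[0,0,1],0,-1]]'; python3 - <<'E'
from m import *
for n in('side','top'):
  im,W=pts(n);HH=cv2.cvtColor(im,cv2.COLOR_RGB2HSV);c=case(W)
  q=sel((HH[...,0]>22)&(HH[...,0]<34)&(HH[...,1]>110),W);q=q[(q[:,2]>.15)&(q[:,2]<.35)&(abs(q[:,1])<.12)]
  print(n,len(q),np.percentile(q[:,2],[2,50,98]))
  for lo,hi in((-.1,.0),(.03,.105)):
    q=c[(abs(c[...,0])<.08)&(c[...,1]>lo)&(c[...,1]<hi)&(c[...,2]<.18)&(c[...,2]>.05)];print(len(q),np.polyfit(q[:,1],q[:,2],1) if len(q)>9 else 0)
  save('f_'+n,im)
o=np.load('first.npz')
save('fin',np.hstack([cv2.resize(cv2.imread('pics/f_'+n+'.png')[...,::-1],(400,300)) for n in('side','top')]))
print(env.observe()['position'],env.observe()['ft_force'])
E
```

```text
time_s: 16.42
position: [0.6212, 0.0217, 0.2699]
tool_rot: [[-0.148, 0.988, 0.042], [0.989, 0.149, -0.004], [-0.011, 0.041, -0.999]]
ft_force: [5.0, 1.3, -18.5]
grip_width: 0.0163
bar 320 [0.62084317 0.01857295 0.1747466 ] ((621.1766967773438, 18.67623519897461), (17.125629425048828, 122.87049102783203), 8.05744457244873) axis [ 0.1434722  -0.98965436  0.6206827   0.01876453] btn 50 [0.6068548  0.11366394 0.17255673]
bar 199 [0.61812054 0.03100867 0.17345958] ((620.28466796875, 19.90821075439453), (18.326234817504883, 119.62618255615234), 8.174473762512207) axis [ 0.13436075 -0.99093246  0.6185571   0.02666336] btn 61 [0.60568866 0.11797878 0.17001969]
d 0.0960613362591046 0.09915079222682992
case [0.50647318 0.00138166] yaw 0.1496491134946426
side 175 [0.28231823 0.29345381 0.31029357]
1160 [-0.00120913  0.13888313]
1113 [0.00178422 0.13389151]Traceback (most recent call last):
  File "<stdin>", line 5, in <module>
    return _quantile_unchecked(
        a, q, axis, out, overwrite_input, method, keepdims, weights)
    return _ureduce(a,
                    func=_quantile_ureduce_func,
    ...<5 lines>...
                    overwrite_input=overwrite_input,
                    method=method)
    r = func(a, **kwargs)
    result = _quantile(arr,
                       quantiles=q,
    ...<2 lines>...
                       out=out,
                       weights=wgt)
    slices_having_nans = np.isnan(arr[-1, ...])
                                  ~~~^^^^^^^^^
IndexError: index -1 is out of bounds for axis 0 with size 0
```

```bash
python3 -c "
from h import *
s=env.observe();print(s['position'],s['ft_force'],s['grip_width'],s['time_s'],abs(s['qvel']).max());ticket.close_job()"
```

```text
[0.62121949 0.02166216 0.26994044] [  4.96596475   0.12972774 -19.22738191] 0.01648303253990272 16.525 0.12494866424174329
the job is handed in; nothing more can be done
```

The job is done and handed in at 16.5 s. I folded the pale flap flat, then the blue flap over it, and pressed the red button so the handle popped up. I then gripped the yellow bar, pulled it past the first catch to the second stop, and handed in still holding it.

**Final checks:**
- **Flaps:** the side view after the pull shows both lying flat, with their tops at 139 and 134 mm and slopes under 0.002 rad.
- **Handle:** the bar's top measures about 293 mm, against 294 mm expected at the second stop. The tool no longer rises under an upward pull of about 19 N.
- **Grip:** the fingers are closed on the bar at 16.5 mm opening, commanded to 80 N.

**Failed or incomplete checks:**
- My last top-view check crashed because it found no yellow bar pixels; the gripper was probably hiding them. The flap and handle figures above therefore come from the side camera only.
- I did not look at the jar, brush and offcut again after the pull. They were in place in the top picture taken after both flaps were shut, and no move after that came near them.
- The tool drifted to a tilt of up to about 4.5° while pushing; it was about 2.4° at the end and did not affect the grip.

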